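Square the standing board into the step's kerb corner

TASK

The little wooden board that the tiffin carrier stands on belongs in the corner of the terracotta kerb, under the steel rail. First take the low cup that is standing in that corner and stand it upright on the round trivet; then slide the board along the step, without lifting it, until its long side is flush against the back kerb and its short side flush against the side kerb. Leave everything else where it is, do not tip the cup over, and let go of everything at the end.

Things in the scene. Friction and masses are not known exactly. Their poses are not given: they have to be found in the camera images.
- kerb: Fixed corner of two terracotta kerbs, 30 mm high, 20 mm thick. Origin: the inner corner at step level; x points away from the robot, y to its left (turned by the yaw). The back kerb's face is the plane x = 0, from y = +20 to -240 mm; the side kerb's face is the plane y = 0, from x = 0 to -300 mm. The free bay is x < 0, y < 0.
- rail (a point): Middle of the front steel rail over the bay, at kerb x -95, y -50, z 178 mm; axes as the kerb's. 10 mm bar along y from kerb y +115 to -215; a second at kerb x -25; 10 mm arms at kerb y +30 and -200 join them to posts at x +45. A tool straight down hits it at the cup and where the board is pushed home; leaning its body back to -x by 35 to 40 degrees clears it.
- lid (a point): Centre of a 64 mm white plastic lid hanging upright by a spring clip (top 210 mm high) from the front rail, at kerb x -95, y +85, z 138 mm: fixed, an obstacle outside the bay.
- board: Loose rectangular wooden board, 100 mm (its x) by 140 mm (its y), 28 mm thick, about 0.3 kg, lying on the step in front of the bay; too wide to grip. Origin: centre of its underside; z up. Home: origin at kerb x = -50, y = -70 mm, axes parallel to the kerb's.
- cup: Loose low melamine cup without handle, 72 mm high, outer diameter 48 mm at the foot, 56 mm at 30 mm height, 60 mm at the rim, wall 3.5 mm, about 0.11 kg, upright on the step in the bay between board and back kerb. Origin: centre of its underside; z is its axis, upward.
- trivet: Fixed round grey silicone trivet, 120 mm diameter, 8 mm thick, lying on the step to the left or right. Origin: centre of its underside; its top is 8 mm higher.
- tiffin: Bystander, to be left alone: round steel tiffin carrier of three tiers, 108 mm diameter (120 mm over its handle), 203 mm high, standing on the opposite side to the trivet. Origin: centre of its underside.
- tumbler: Bystander: tall glass tumbler, 64 mm diameter, 105 mm high, to the right of the bay. Origin: centre of its underside.
- jar: Bystander: closed glass jar, 68 mm diameter, 100 mm high, left of the side kerb. Origin: centre of its underside.
- canister: Bystander: steel canister, 60 mm diameter, 85 mm high, front right. Origin: centre of its underside.
- bowl: Bystander: steel bowl, 120 mm diameter, 45 mm high, far right. Origin: centre of its underside.
- spatula: Bystander: wooden spatula, 260 mm long, lying flat at the front left. Origin: the underside of its middle; its x axis runs along it.
Mind the look-alikes: they are no part of the job. Leave any green look-alike of the cup alone. Several things look just like the board: the one meant starts farthest to the robot's left.

How it is judged:
By the outcome, as a careful person would: the job done as asked, in the order asked, and still so for the second after the job is handed in, with the robot touching nothing.
It also fails if it takes over 70 s, if anything falls off the work surface, if the arm or the gripper's body presses on something with over 40 N, if the wrist force passes 120 N, or if a joint passes its speed limit or range.

ROBOT

A 7-joint arm with a two-finger parallel gripper is mounted at the origin on the work surface. World frame = base frame: x ahead of the robot, y to its left, z up, the work surface at z = 0. Lengths are in m, angles in rad, forces in N, time in s.
With the tool pointing down it reaches from about 0.425 to 0.8 m from the base axis. Payload 8.3 kg.
Tool frame: the origin (TCP) lies at the very end of the fingers, on their centre line; the grasp point (between the pads) lies 19 mm behind it (grip_depth is the distance from the TCP to the grasp point, in m); z points along the fingers, y is the line along which they close (so a half turn about z gives the same grasp; the last joint's range is limited). The gripper opens to 85 mm and grips with 20 to 120 N. Pads are 22 mm wide; open, the fingers measure 114 mm over their backs; the gripper's body (76 mm by 85 mm) begins 54 mm behind the grasp point. The pads swing forward as they close: fully open they stand 13 mm farther back than shut.
Start: joints at [-1.237, 0.383, 0.016, 1.37, -0.006, 1.388, -0.046], TCP at [0.241, 0.576, 0.231] pointing down, gripper open.
Joint ranges: [-2.95, 2.95], [-0.25, 2.06], [-1.52, 1.56], [0.18, 2.33], [-1.44, 4.58], [0.02, 2.06], [-3.01, 3.01]. Speed limits (rad/s): [2.39, 2.39, 3.01, 3.01, 3.14, 3.14, 3.14].

INTERFACE

Orientations are given as [roll, pitch, yaw] about the fixed x, y, z axes, in that order (R = Rz(yaw) Ry(pitch) Rx(roll)).
In Python, from workcell import get_obs, read_camera, camera_info, close_job, grip_depth gives the robot as it stands.
- The arm moves only by the tool move_arm, never from a script. Its argument "deltas" is a list of rows, each a list of 7 numbers: the closure, from -1 (fully open) to 1 (shut), so that 0 is half open, then the shift along the world's x, y, z in m, then the turn, a rotation vector about the world's x, y, z in rad. A call has 1 to 5 rows; each row shifts and turns the commanded pose from where the row before left it; what a row does not reach is not made up. A row lasts 1/8 s, in which the tool goes at most 62.5 mm and 10.7 degrees, less where a joint would pass 70% of its speed; a pose out of reach is approached as far as the arm can. A call with a gripper value outside its range is refused whole. The fingers move at their own pace and stop on an object; "force" is the grip in N (left out, the last holds). Time passes only in rows, so rows that do not move let the fingers close. It gives the time, the measured TCP pose, the force, the opening and the grip force at its end, in the units of the state.
- get_obs(): the state, without advancing time (a new reading comes with each control period).
- read_camera(name): name is "scene" or "top" or "wrist"; returns the picture (384x512x3 uint8, red, green, blue); there is no depth.
- camera_info(name): a dict with "mtx" (3x3 intrinsics, pixels), "R" (3x3) and "t" (3): a world point X has camera coordinates R X + t; the wrist camera has in their place "tool_from_camera" (4x4, takes a point from camera to tool coordinates, whose origin is the TCP and whose axes are the flange's). Camera axes: x right, y down, z forward; pixel columns grow to the right and rows downward; lengths in m; the calibration is good to about 2 mm. The wrist camera is an equidistant fisheye: a pixel r from the principal point sees the ray r / f radians off the axis. A picture is of the moment at which its call begins: read the wrist's pose just before it. camera_info takes no time and is no camera call.
- close_job(): hands the job in; it is judged then, once.
The state is a dict: "time": time; "joint_positions": joint angles; "dq": joint speeds; "joint_efforts": joint torques, N m; "position": TCP position; "eef_rot": TCP orientation; "contact_force": force on the tool from outside, world axes, zero at the start; "wrist_torque": the same for the moment, N m; "gripper_width": finger opening in m; "gripper_force": force on a finger pad.
Only numpy, scipy, OpenCV 4.12 (cv2) and the standard library are available. Lean on these libraries where they do the work, as an engineer would, in place of code of your own. Each camera call takes 0.05 s, during which the arm holds its last target. There are 200 camera calls.

## Working session

There is one attempt and no reset: what is moved stays moved. The work goes in short steps, Python scripts to look and compute and a tool call to move; the robot and the scene stay as the last step left them, time stands still between calls to the robot, and variables do not carry over. Pictures are saved under pics/ and viewed, at most 10 in all, crops included, and the job is handed in when it is done.

Besides the shell and the picture viewer there is one more tool, called by a JSON object that holds its "fn" and its "kwargs". move_arm: Moves the arm, as the interface text tells. Its arguments: {"type":"object","properties":{"deltas":{"type":"array","items":{"type":"array","items":{"type":"number"}}},"force":{"type":"number"}},"required":["deltas"]}

```bash
ls; mkdir -p pics
python3 - <<'E'
from workcell import *
import cv2,numpy as np
np.set_printoptions(precision=4,suppress=True)
o=get_obs();print(o['time'],o['position'],o['eef_rot'],o['contact_force'],o['gripper_width'],grip_depth)
for n in('scene','top'):
    cv2.imwrite(f'pics/{n}0.png',read_camera(n)[:,:,::-1])
for n in('scene','top','wrist'):print(n,camera_info(n))
E
```

```text
pics
0.0 [0.2413 0.576  0.2303] [-3.1397  0.      2.7449] [ 0.4214 -0.2294  0.0573] 0.08538974300559861 0.0187
scene {'mtx': array([[446.6118,   0.    , 256.6221],
       [  0.    , 446.6118, 195.4073],
       [  0.    ,   0.    ,   1.    ]]), 'R': array([[-0.7662,  0.6426,  0.0063],
       [ 0.3237,  0.3943, -0.8601],
       [-0.5552, -0.6569, -0.5101]]), 't': array([ 0.4659, -0.0483,  1.5148])}
top {'mtx': array([[385.9823,   0.    , 254.91  ],
       [  0.    , 385.9823, 188.9545],
       [  0.    ,   0.    ,   1.    ]]), 'R': array([[-0.1249, -0.9922, -0.0059],
       [-0.9716,  0.1235, -0.2021],
       [ 0.2012, -0.0195, -0.9794]]), 't': array([0.0433, 0.6071, 0.9699])}
wrist {'mtx': array([[297.3186,   0.    , 253.3372],
       [  0.    , 297.3186, 190.9793],
       [  0.    ,   0.    ,   1.    ]]), 'tool_from_camera': array([[ 0.0003, -0.9588, -0.284 ,  0.0712],
       [ 1.    ,  0.0006, -0.0008, -0.0001],
       [ 0.001 , -0.284 ,  0.9588, -0.1434],
       [ 0.    ,  0.    ,  0.    ,  1.    ]])}
```

View pics/scene0.png

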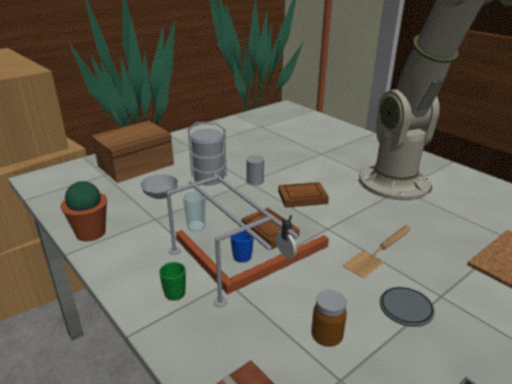

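View pics/top0.png

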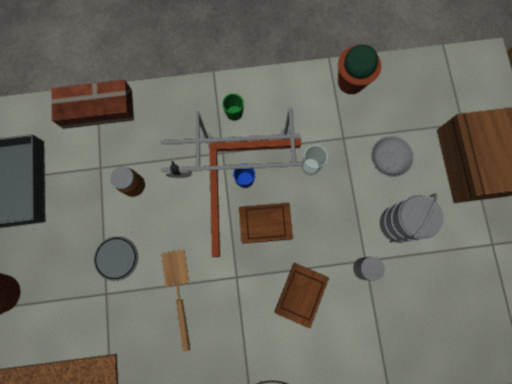

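Scene view: blue cup at (242,247) in the kerb corner, green look-alike at (174,281). Top view: the board candidates are A (266,223), B (302,295) and the brick-red box (92,103). A lies in front of the bay and is the leftmost of the two boards, so it fits. The trivet is at (116,258), with the tiffin at (415,217) on the opposite side. I'll confirm in a crop.

```bash
cat > h.py <<'E'
from workcell import *
import cv2,numpy as np
np.set_printoptions(precision=4,suppress=True)
def px2w(n,uv,z):
    c=camera_info(n);d=c['R'].T@np.linalg.inv(c['mtx'])@np.r_[uv,1.];o=-c['R'].T@c['t'];return o+d*(z-o[2])/d[2]
def w2px(n,X):
    c=camera_info(n);p=c['mtx']@(c['R']@np.array(X,float).T+c['t'][:,None]);return (p[:2]/p[2]).T
def wrist_px(X,o=None):
    from scipy.spatial.transform import Rotation as Ro
    o=o or get_obs();c=camera_info('wrist');T=np.eye(4);T[:3,:3]=Ro.from_euler('xyz',o['eef_rot']).as_matrix();T[:3,3]=o['position']
    M=np.linalg.inv(T@c['tool_from_camera']);p=(M[:3,:3]@np.array(X,float).T).T+M[:3,3]
    r=np.hypot(p[:,0],p[:,1]);th=np.arctan2(r,p[:,2]);m=c['mtx'];return np.c_[m[0,2]+m[0,0]*th*p[:,0]/r,m[1,2]+m[0,0]*th*p[:,1]/r]
E
python3 - <<'E'
from h import *
im=cv2.imread('pics/top0.png')
cv2.imwrite('pics/crop1.png',cv2.resize(im[90:340,80:340],None,fx=2.4,fy=2.4,interpolation=cv2.INTER_CUBIC)) if 0 else cv2.imwrite('pics/crop1.png',cv2.resize(im[125:275,195:330],None,fx=4,fy=4,interpolation=cv2.INTER_CUBIC))
for nm,uv,z in [('A',(266,223),.028),('B',(302,295),.028),('brick',(92,103),.03),('trivet',(116,257),.008),('jar',(123,177),.1),('cup',(244,174),.072),('corner',(216,150),.03)]:print(nm,px2w('top',uv,z))
for nm,uv,z in [('trivet',(407,305),.008),('cup',(242,238),.072)]:print(nm,px2w('scene',uv,z))
E
```

```text
A [ 0.5173 -0.0519  0.028 ]
B [ 0.3184 -0.1206  0.028 ]
brick [0.9263 0.4029 0.03  ]
trivet [0.4788 0.3647 0.008 ]
jar [0.6745 0.3032 0.1   ]
cup [ 0.6498 -0.0092  0.072 ]
corner [0.7394 0.061  0.03  ]
trivet [0.4787 0.3705 0.008 ]
cup [0.6605 0.0054 0.072 ]
```

View pics/crop1.png

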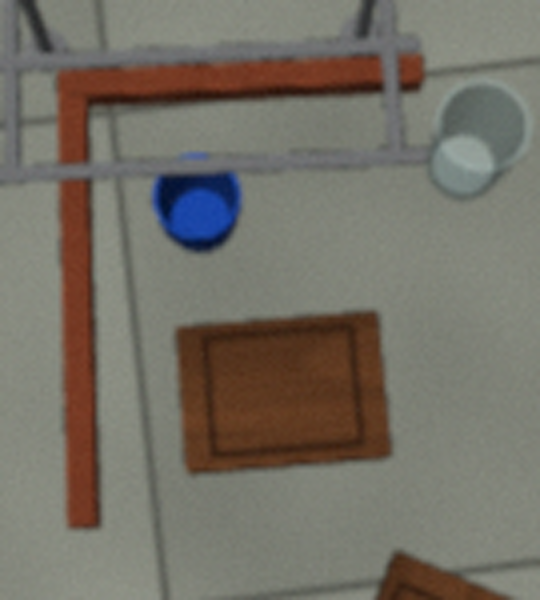

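Crop: board A spans crop (177,312)–(392,472), which is top px (239,203)–(293,243). It is the leftmost rectangular board and lies in front of the bay, so A is the one. The cup is at crop (197,205), with the red kerb's inner corner at crop (88,102). I'll fit poses by silhouette.

```bash
cat > fit.py <<'E'
from h import *
from scipy.optimize import minimize
def circ(x,y,r,z):
    a=np.linspace(0,2*np.pi,40);return np.c_[x+r*np.cos(a),y+r*np.sin(a),np.full(40,z)]
def box(p,x0,x1,y0,y1,h):
    c,s=np.cos(p[2]),np.sin(p[2]);q=np.array([[x,y,z] for x in(x0,x1) for y in(y0,y1) for z in(0,h)])
    return np.c_[p[0]+c*q[:,0]-s*q[:,1],p[1]+s*q[:,0]+c*q[:,1],q[:,2]]
M={'cup':lambda p:[np.r_[circ(*p[:2],.024,0),circ(*p[:2],.028,.03),circ(*p[:2],.03,.072)]],
'board':lambda p:[box(p,-.05,.05,-.07,.07,.028)],
'kerb':lambda p:[box(p,0,.02,-.24,.02,.03),box(p,-.3,0,0,.02,.03)],
'trivet':lambda p:[np.r_[circ(*p[:2],.06,0),circ(*p[:2],.06,.008)]],
'tumbler':lambda p:[np.r_[circ(*p[:2],.032,0),circ(*p[:2],.032,.105)]]}
def sil(name,p,cam):
    m=np.zeros((384*4,512*4),np.uint8)
    for pts in M[name](p):
        h=cv2.convexHull((w2px(cam,pts)*4+1.5).astype(np.float32));cv2.fillConvexPoly(m,np.round(h*16).astype(np.int32),1,shift=4)
    return m
def up(mask):return cv2.resize(mask.astype(np.float32),None,fx=4,fy=4,interpolation=cv2.INTER_LINEAR)>.5
def fit(name,p0,masks):
    def cost(p):
        return sum(1-(lambda a:(a&m).sum()/(a|m).sum())(sil(name,p,c)>0) for c,m in masks.items())
    s=np.array([.01,.01,.05])[:len(p0)];S=np.vstack([p0]+[np.array(p0)+s*np.eye(len(p0))[i] for i in range(len(p0))])
    r=minimize(cost,p0,method='Nelder-Mead',options=dict(initial_simplex=S,xatol=1e-4,fatol=1e-4,maxiter=150));return r.x,r.fun
def mask(name,im):
    b,g,r=[im[:,:,i].astype(int) for i in range(3)]
    hsv=cv2.cvtColor(im,cv2.COLOR_BGR2HSV);H,S,V=[hsv[:,:,i].astype(int) for i in range(3)]
    m=(b>r+40)&(b>g+20) if name=='cup' else ((r-b>45)&(r>g*1.45))
    if name=='board':m=(r-b>20)
    if name=='kerb':m=(r-g>50)
    return m
def roi(m,x0,x1,y0,y1):
    o=np.zeros_like(m);o[y0:y1,x0:x1]=m[y0:y1,x0:x1]
    n,l,st,_=cv2.connectedComponentsWithStats(o.astype(np.uint8));return l==1+st[1:,4].argmax()
E
python3 - <<'E'
from fit import *
t=cv2.imread('pics/top0.png');s=cv2.imread('pics/scene0.png')
K=mask('kerb',t);K2=np.zeros_like(K);K2[138:262,205:303]=K[138:262,205:303]
for n,p0,ms in [('cup',[.655,0],{'top':up(roi(mask('cup',t),225,262,155,195))}),('cup',[.655,0],{'scene':up(roi(mask('cup',s),225,262,225,270))}),
 ('board',[.517,-.052,-.03],{'top':up(roi(mask('board',t),235,297,200,247))}),
 ('kerb',[.735,.06,-.03],{'top':up(K2)})]:
    print(n,fit(n,p0,ms))
# tumbler base/rim
print('tumbler',px2w('top',(315,155),.105),px2w('top',(311,166),0),'lid',px2w('top',(175,168),.2))
E
```

```text
cup (array([ 0.6512, -0.0081]), np.float64(0.27727910238429176))
cup (array([ 0.6485, -0.0103]), np.float64(0.24740469336124926))
board (array([ 0.5203, -0.0495, -0.0479]), np.float64(0.027685528164516526))
kerb (array([ 0.7444,  0.0622, -0.0663]), np.float64(0.45163156282963013))
tumbler [ 0.6688 -0.1989  0.105 ] [ 0.6669 -0.2026  0.    ] lid [0.6526 0.1486 0.2   ]
```

Run:
```python
from fit import *
t=cv2.imread('pics/top0.png')
c=camera_info('top');print('cam',-c['R'].T@c['t'])
f=lambda u,v:(195+(u-1.5)/4,125+(v-1.5)/4)
for uv in [(88,102),(423,86),(98,525),(68,527),(58,72),(420,56)]:print(uv,px2w('top',f(*uv),.03),px2w('top',f(*uv),0))
print(t[150:250:20,205:225].astype(int)[:,::2].tolist()[2])
K=mask('kerb',t)[138:262,205:303];print(K.sum())
b,g,r=[t[:,:,i].astype(int) for i in range(3)]
m=(r-g>30)&(r-b>30);K2=np.zeros_like(m);K2[138:262,205:303]=m[138:262,205:303];K2[200:247,235:300]=0
n,l,st,_=cv2.connectedComponentsWithStats(K2.astype(np.uint8));K2=l==1+st[1:,4].argmax();print(st)
print(fit('kerb',[.735,.06,-.05],{'top':up(K2)}))
```

```text
cam [ 0.4001 -0.0131  1.0728]
(88, 102) [0.7388 0.0593 0.03  ] [0.7485 0.0614 0.    ]
(423, 86) [ 0.7205 -0.1765  0.03  ] [ 0.7298 -0.1812  0.    ]
(98, 525) [0.4457 0.0835 0.03  ] [0.447  0.0863 0.    ]
(68, 527) [0.4469 0.1035 0.03  ] [0.4482 0.1068 0.    ]
(58, 72) [0.7635 0.078  0.03  ] [0.774  0.0806 0.    ]
(420, 56) [ 0.7428 -0.1777  0.03  ] [ 0.7526 -0.1824  0.    ]
[[129, 139, 137], [132, 141, 138], [111, 121, 118], [39, 58, 117], [36, 57, 118], [38, 59, 119], [37, 51, 86], [128, 140, 135], [131, 143, 140], [132, 144, 141]]
1008
[[     0      0    512    384 195242]
 [   209    139     82     27    706]
 [   295    139      6      7     39]
 [   210    170      9     87    621]]
(array([ 0.7444,  0.062 , -0.0499]), np.float64(0.6143467122117847))
```

{"fn": "move_arm", "kwargs": {"deltas": [[-1,0.02,-0.06,0.01,0,0,0],[-1,0.02,-0.06,0.01,0,0,0.08],[-1,0.02,-0.06,0.0,0,0,0.08],[-1,0.03,-0.055,0.0,0,0,0.08],[-1,0.03,-0.055,0.0,0,0,0.09]]}}

```text
time: 0.72
position: [0.3606, 0.2882, 0.2507]
eef_rot: [3.142, -0.0, 3.078]
contact_force: [1.4, -0.2, 0.8]
gripper_width: 0.0851
gripper_force: 0.0
```

{"fn": "move_arm", "kwargs": {"deltas": [[-1,0.02,-0.058,0.0,-0.013,-0.163,0],[-1,0.02,-0.058,0.0,-0.013,-0.163,0],[-1,0.03,-0.055,-0.01,-0.013,-0.163,0],[-1,0.035,-0.05,-0.01,-0.013,-0.163,0],[-1,0.035,-0.045,-0.02,0,0,-0.016]]}}

```text
time: 1.35
position: [0.5079, 0.0615, 0.1938]
eef_rot: [-3.118, 0.551, 3.065]
contact_force: [1.2, 0.3, 0.7]
gripper_width: 0.0855
gripper_force: 0.0
```

{"fn": "move_arm", "kwargs": {"deltas": [[-1,0.0,-0.025,-0.03,0,0,0],[-1,0.02,0,-0.03,0,0,0],[-1,0,0,0,0,0,0]]}}

```text
time: 1.72
position: [0.527, 0.0344, 0.1312]
eef_rot: [-3.117, 0.543, 3.059]
contact_force: [-0.0, -0.1, 0.6]
gripper_width: 0.0852
gripper_force: 0.0
```

Run:
```python
from fit import *
from scipy.spatial.transform import Rotation as Ro
o=get_obs();im=read_camera('wrist')[:,:,::-1].copy();cv2.imwrite('pics/w1.png',im)
print(o['position'],Ro.from_euler('xyz',o['eef_rot']).as_matrix()[:,2],o['joint_positions'])
cup=[.650,-.009]
for z,r,c in[(0,.024,(0,255,255)),(.072,.03,(0,255,0))]:
    cv2.polylines(im,[np.round(wrist_px(circ(*cup,r,z),o)).astype(int)],True,c)
K=[.742,.06,-.08]
cs,s=np.cos(K[2]),np.sin(K[2])
def kp(q):q=np.array(q);return np.c_[K[0]+cs*q[:,0]-s*q[:,1],K[1]+s*q[:,0]+cs*q[:,1],q[:,2]]
y=np.linspace(-.24,0,20)
cv2.polylines(im,[np.round(wrist_px(kp([(0,a,0) for a in y]+[(x,0,0) for x in -np.linspace(0,.3,20)]),o)).astype(int)],False,(255,0,255))
bx=box([.5203,-.0495,-.0479],-.05,.05,-.07,.07,.028)[[1,3,7,5]];cv2.polylines(im,[np.round(wrist_px(bx,o)).astype(int)],True,(255,255,0))
cv2.imwrite('pics/w1o.png',cv2.resize(im,(768,576)))
```

```text
[0.527  0.0344 0.1312] [ 0.513  -0.0668 -0.8558] [-0.3097 -0.0668  0.0476  2.2569  0.4459  0.4827  0.8724]
```

View pics/w1o.png

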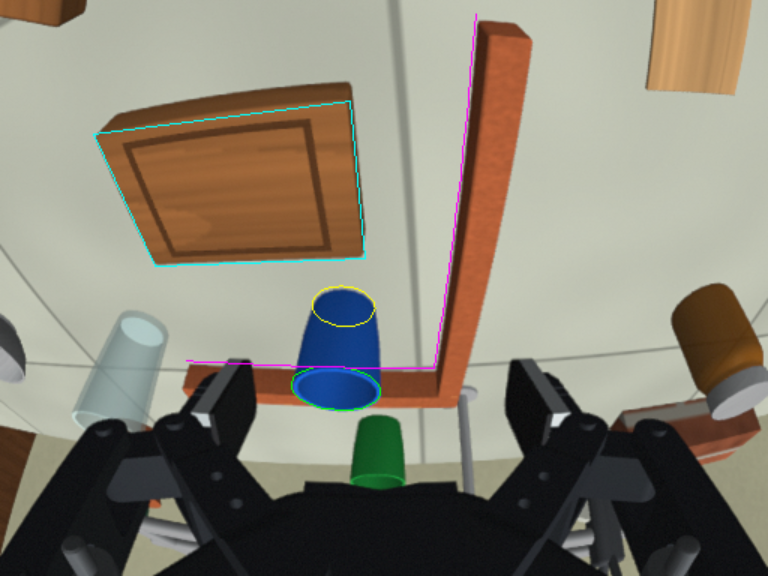

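The fits overlay well: cup (0.650,-0.009) with its rim at (336,388), board at (230,180). The kerb sits about 4 mm farther out than my line, so I take corner (0.746,0.062), yaw -0.08. The lean is only 31°, so I'll go forward and add the rest.

{"fn": "move_arm", "kwargs": {"deltas": [[-1,0.03,-0.02,-0.005,0,0,0],[-1,0.03,-0.018,0.005,-0.01,-0.06,0],[-1,0,0,0,0,-0.05,0],[-1,0,0,0,0,0,0]]}}

```text
time: 2.28
position: [0.5876, -0.0021, 0.1345]
eef_rot: [-3.118, 0.658, 3.061]
contact_force: [-0.6, 0.0, 0.4]
gripper_width: 0.0852
gripper_force: 0.0
```

```bash
cat >> h.py <<'E'
from scipy.spatial.transform import Rotation as Ro
def rotto(yaw,lean,flip=np.pi):
    "rotation vector from measured to: tool y along yawed y, leaned"
    o=get_obs();D=Ro.from_euler('z',yaw)*Ro.from_euler('y',-lean)*Ro.from_euler('xyz',[np.pi,0,flip])
    return (D*Ro.from_euler('xyz',o['eef_rot']).inv()).as_rotvec()
E
python3 - <<'E'
from h import *
o=get_obs();R=Ro.from_euler('xyz',o['eef_rot']).as_matrix()
print(o['position'],R,o['joint_positions']);print(rotto(-.08,.64))
th=.64;print('to grasp',np.array([.650,-.009,.042])+.0187*np.array([.6,-.048,-.8])-o['position'])
E
```

```text
[ 0.5876 -0.0021  0.1345] [[-0.7884  0.0951  0.6078]
 [ 0.0638  0.9953 -0.0729]
 [-0.6119 -0.0187 -0.7907]] [-0.2786  0.0146  0.1287  2.2332  0.5788  0.2996  0.8272]
[0.0203 0.0169 0.0151]
to grasp [ 0.0736 -0.0078 -0.1075]
```

{"fn": "move_arm", "kwargs": {"deltas": [[-1,0.018,-0.003,-0.023,0.02,0,0.015],[-1,0.018,-0.003,-0.023,0,0,0],[-1,0.018,-0.002,-0.023,0,0,0],[-1,0.01,0,-0.019,0,0,0],[-1,0.01,0,-0.019,0,0,0]]}}

```text
time: 2.9
position: [0.664, -0.0098, 0.0297]
eef_rot: [3.141, 0.653, 3.06]
contact_force: [-0.6, 0.2, -0.6]
gripper_width: 0.0854
gripper_force: 0.0
```

Run:
```python
from fit import *
o=get_obs();im=read_camera('wrist')[:,:,::-1].copy()
print(o['position'],o['eef_rot'],o['contact_force'],rotto(-.08,.64))
for z,r,c in[(0,.024,(0,255,255)),(.072,.03,(0,255,0))]:
    cv2.polylines(im,[np.round(wrist_px(circ(.650,-.009,r,z),o)).astype(int)],True,c)
cv2.imwrite('pics/w2.png',im)
print('to grasp',np.array([.650,-.009,.042])+.0187*np.array([.6,-.048,-.8])-o['position'])
```

```text
[ 0.664  -0.0098  0.0297] [3.1411 0.653  3.0604] [-0.5573  0.2432 -0.6256] [0.0006 0.0113 0.0002]
to grasp [-0.0028 -0.0001 -0.0026]
```

View pics/w2.png

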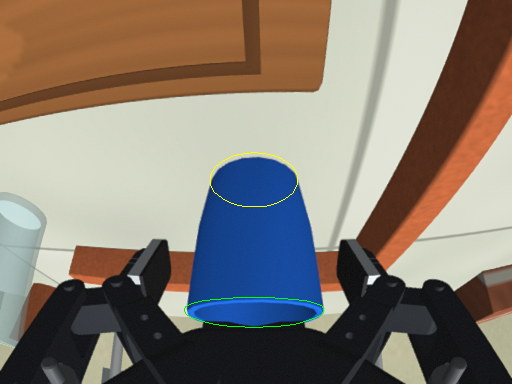

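The cup is centred between the pads: rim (188–323, 310), pads at columns 170 and 340. Next I close on it.

{"fn": "move_arm", "kwargs": {"deltas": [[1,0,0,0,0,0,0],[1,0,0,0,0,0,0],[1,0,0,0,0,0,0],[1,0,0,0,0,0,0],[1,0,0,0,0,0,0]], "force": 30}}

```text
time: 3.58
position: [0.6639, -0.01, 0.0306]
eef_rot: [3.139, 0.655, 3.059]
contact_force: [-2.4, 0.6, 6.6]
gripper_width: 0.0587
gripper_force: 32.1
```

{"fn": "move_arm", "kwargs": {"deltas": [[1,0,0,0.02,0,0,0],[1,-0.01,0,0.025,0,0,0],[1,-0.025,0.002,0.015,0,0,0],[1,-0.025,0.003,0.005,0,0,0],[1,-0.015,0.002,0,0,0,0]]}}

```text
time: 4.2
position: [0.5865, -0.0041, 0.0942]
eef_rot: [3.141, 0.652, 3.058]
contact_force: [-0.5, -0.4, -0.5]
gripper_width: 0.0588
gripper_force: 32.9
```

Run:
```python
from fit import *
t=cv2.imread('pics/top0.png');s=cv2.imread('pics/scene0.png')
# trivet: dark ellipse -> fit on grayscale mask
for c,im,(x0,x1,y0,y1) in [('top',t,(90,142,232,284)),('scene',s,(375,440,283,330))]:
    g=cv2.cvtColor(im,cv2.COLOR_BGR2GRAY)<118
    print(c,fit('trivet',[.479,.367],{c:up(roi(g,x0,x1,y0,y1))}))
o=get_obs();print(o['position'],o['eef_rot'],o['joint_positions'],rotto(-.08,.65))
```

```text
top (array([0.4772, 0.3676]), np.float64(0.05300130087344357))
scene (array([0.4777, 0.3683]), np.float64(0.040884132479977575))
[ 0.5865 -0.0041  0.0942] [3.1405 0.6518 3.0583] [-0.1129  0.0914 -0.0106  2.2637  0.7145  0.1907  0.7008] [-0.0007  0.0019  0.0027]
```

{"fn": "move_arm", "kwargs": {"deltas": [[1,0,0.055,0,0,0,0.1],[1,-0.005,0.055,0,0,0,0.1],[1,-0.01,0.055,0,0,0,0.1],[1,-0.015,0.055,0,0,0,0.1],[1,-0.02,0.055,0,0,0,0.1]]}}

```text
time: 4.82
position: [0.5372, 0.2724, 0.0938]
eef_rot: [3.141, 0.651, -2.721]
contact_force: [0.3, 0.1, -1.1]
gripper_width: 0.0588
gripper_force: 32.9
```

{"fn": "move_arm", "kwargs": {"deltas": [[1,-0.022,0.05,0,0,0,0.1],[1,-0.026,0.055,0,0,0,0.1],[1,0,0,-0.015,0,0,0],[1,0,0,-0.005,0,0,0],[1,0,0,0,0,0,0]]}}

```text
time: 5.45
position: [0.4893, 0.3759, 0.0731]
eef_rot: [3.141, 0.65, -2.523]
contact_force: [-0.7, 0.9, -1.6]
gripper_width: 0.0588
gripper_force: 32.9
```

Run:
```python
from fit import *
o=get_obs();print(o['position'],o['eef_rot'],rotto(.62,.653),o['joint_positions'])
s=read_camera('scene')[:,:,::-1];w=read_camera('wrist')[:,:,::-1]
cv2.imwrite('pics/p1.png',np.hstack([cv2.resize(s[200:384,330:512],(400,404)),cv2.resize(w,(400,404))]))
```

```text
[0.4893 0.3759 0.0731] [ 3.1411  0.6502 -2.5233] [ 0.0013 -0.0025  0.0014] [-0.5527  0.2009 -0.216   2.2001  0.9003  0.1559  0.5857]
```

View pics/p1.png

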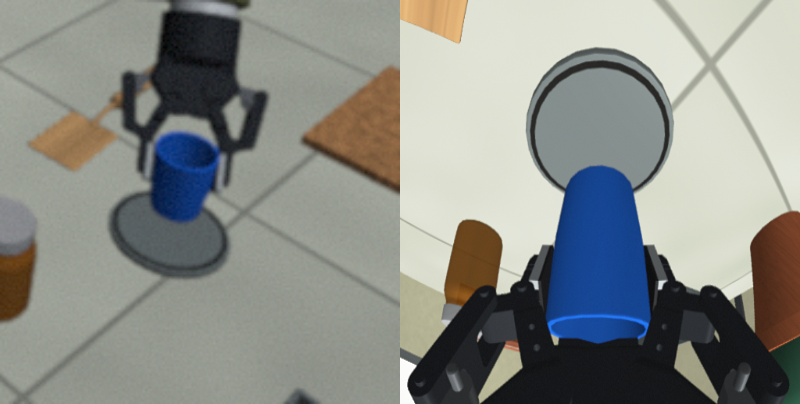

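The cup is held upright above the trivet: trivet centre about (600,125) in the wrist view, cup foot (600,170), still 34 mm too high.

{"fn": "move_arm", "kwargs": {"deltas": [[1,0,0,-0.014,0,0,0],[1,0,0,-0.011,0,0,0],[1,0,0,-0.005,0,0,0],[1,0,0,-0.002,0,0,0],[1,0,0,0,0,0,0]]}}

```text
time: 6.18
position: [0.4901, 0.3767, 0.0424]
eef_rot: [3.14, 0.653, -2.524]
contact_force: [-0.5, 0.1, -1.6]
gripper_width: 0.0586
gripper_force: 32.9
```

{"fn": "move_arm", "kwargs": {"deltas": [[1,0,0,-0.002,0,0,0],[1,0,0,-0.001,0,0,0],[1,0,0,0,0,0,0]]}}

```text
time: 6.55
position: [0.4903, 0.3766, 0.0396]
eef_rot: [3.14, 0.653, -2.524]
contact_force: [-0.0, -0.4, -0.6]
gripper_width: 0.0586
gripper_force: 32.9
```

{"fn": "move_arm", "kwargs": {"deltas": [[1,0,0,-0.001,0,0,0],[1,0,0,-0.001,0,0,0],[1,0,0,0,0,0,0]]}}

```text
time: 6.92
position: [0.491, 0.3771, 0.0387]
eef_rot: [3.139, 0.655, -2.525]
contact_force: [-2.4, -1.5, 6.8]
gripper_width: 0.0587
gripper_force: 32.6
```

{"fn": "move_arm", "kwargs": {"deltas": [[-0.5,0,0,0,0,0,0],[-0.6,0,0,0,0,0,0],[-0.8,0,0,0,0,0,0],[-1,0,0,0,0,0,0],[-1,0,0,0,0,0,0]]}}

```text
time: 7.55
position: [0.49, 0.3766, 0.0371]
eef_rot: [3.14, 0.652, -2.524]
contact_force: [-0.2, -0.4, 0.6]
gripper_width: 0.0856
gripper_force: 0.0
```

Run:
```python
from fit import *
o=get_obs();print(o['position'],o['gripper_width'])
s=read_camera('scene')[:,:,::-1];w=read_camera('wrist')[:,:,::-1]
cv2.imwrite('pics/p2.png',np.hstack([cv2.resize(s[200:384,330:512],(400,404)),cv2.resize(w,(400,404))]))
```

```text
[0.49   0.3766 0.0371] 0.08555502398287403
```

View pics/p2.png

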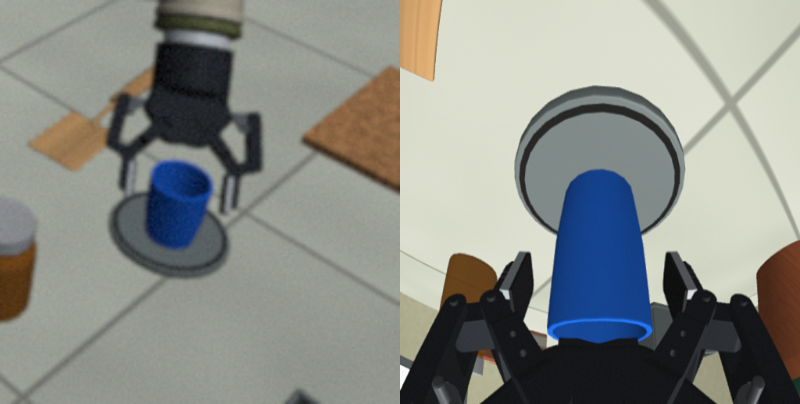

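The cup stands upright and released on the trivet, well centred. Next I retreat upward and go to the right side of the board.

{"fn": "move_arm", "kwargs": {"deltas": [[-1,-0.005,-0.004,0.03,0,0,0],[-1,-0.005,-0.004,0.03,0,0,0],[-1,-0.005,-0.004,0.035,0,0,0],[-1,-0.002,-0.03,0.035,0,0,-0.1],[-1,0.01,-0.05,0.015,0,0,-0.15]]}}

```text
time: 8.28
position: [0.4983, 0.29, 0.1444]
eef_rot: [-3.141, 0.673, -2.788]
contact_force: [1.3, -0.8, -0.7]
gripper_width: 0.0856
gripper_force: 0.0
```

{"fn": "move_arm", "kwargs": {"deltas": [[1,0.01,-0.055,0,0,0,-0.15],[1,0.01,-0.055,0,0,0,-0.15],[1,0.01,-0.055,0,0,0,-0.15],[1,0,-0.055,0,0.013,0.163,0],[1,0,-0.055,0,0.013,0.163,0]]}}

```text
time: 8.9
position: [0.5287, 0.059, 0.139]
eef_rot: [-3.099, 0.499, 3.046]
contact_force: [0.1, 0.3, 0.4]
gripper_width: 0.0
gripper_force: 0.0
```

{"fn": "move_arm", "kwargs": {"deltas": [[1,0,-0.055,0,0.013,0.163,0],[1,0,-0.055,0,0.013,0.16,0],[1,0,-0.05,0,0,0,0],[1,0,-0.045,-0.02,0,0,0],[1,0,0,0,0,0,0]]}}

```text
time: 9.52
position: [0.5278, -0.1369, 0.1167]
eef_rot: [-3.082, 0.221, 3.037]
contact_force: [0.4, 0.0, -0.3]
gripper_width: -0.0
gripper_force: 0.0
```

Run:
```python
from fit import *
o=get_obs();print(o['position'],o['eef_rot'],o['joint_positions'],o['gripper_width'],o['contact_force'],'rot',rotto(-.08,0.),'d',np.array([.5115,-.16,.06])-o['position'])
t=read_camera('top')[:,:,::-1].copy();cv2.imwrite('pics/top2.png',t)
b,g,r=[t[:,:,i].astype(int) for i in range(3)]
print(fit('cup',[.4775,.368],{'top':up(roi((b>r+40)&(b>g+20),90,150,225,290))}))
```

```text
[ 0.5278 -0.1369  0.1167] [-3.0819  0.2206  3.0372] [0.0115 0.1445 0.1665 1.9663 0.0284 0.8089 1.6161] -1.658473017399122e-05 [ 0.4113  0.0414 -0.3432] rot [0.0795 0.2142 0.0309] d [-0.0163 -0.0231 -0.0567]
(array([0.4822, 0.3743]), np.float64(0.34141891166684557))
```

{"fn": "move_arm", "kwargs": {"deltas": [[1,-0.008,-0.012,0,0.04,0.107,0.015],[1,-0.008,-0.012,0,0.04,0.107,0.015],[1,0,-0.003,-0.03,0,0,0],[1,0,0,-0.03,0,0,0],[1,0,0,0,0,0,0]]}}

```text
time: 10.2
position: [0.5124, -0.1574, 0.0565]
eef_rot: [3.137, -0.001, 3.069]
contact_force: [0.4, -0.1, 0.4]
gripper_width: -0.0001
gripper_force: 0.0
```

Run:
```python
from fit import *
o=get_obs();print(o['position'],o['eef_rot'],o['contact_force'],'rot',rotto(-.08,0.),'d',np.array([.5115,-.16,.012])-o['position'])
im=read_camera('wrist')[:,:,::-1].copy()
K=[.746,.062,-.08];cs,s=np.cos(K[2]),np.sin(K[2])
def kp(q):q=np.array(q);return np.c_[K[0]+cs*q[:,0]-s*q[:,1],K[1]+s*q[:,0]+cs*q[:,1],q[:,2]]
cv2.polylines(im,[np.round(wrist_px(kp([(0,a,0) for a in np.linspace(-.24,0,20)]+[(x,0,0) for x in -np.linspace(0,.3,20)]),o)).astype(int)],False,(255,0,255))
bx=box([.5203,-.0495,-.0479],-.05,.05,-.07,.07,.028)[[1,3,7,5]];cv2.polylines(im,[np.round(wrist_px(bx,o)).astype(int)],True,(255,255,0))
tip=o['position'];cv2.polylines(im,[np.round(wrist_px(circ(tip[0],tip[1],.0145,.012),o)).astype(int)],True,(0,255,0))
t=cv2.imread('pics/top2.png')
cv2.imwrite('pics/p3.png',np.hstack([cv2.resize(im,(512,384)),cv2.resize(t[215:300,70:165],(280,384))[:, :280]]))
```

```text
[ 0.5124 -0.1574  0.0565] [ 3.1374 -0.0009  3.0693] [ 0.4268 -0.1268  0.406 ] rot [-0.0042 -0.0006 -0.0077] d [-0.0009 -0.0026 -0.0445]
```

View pics/p3.png

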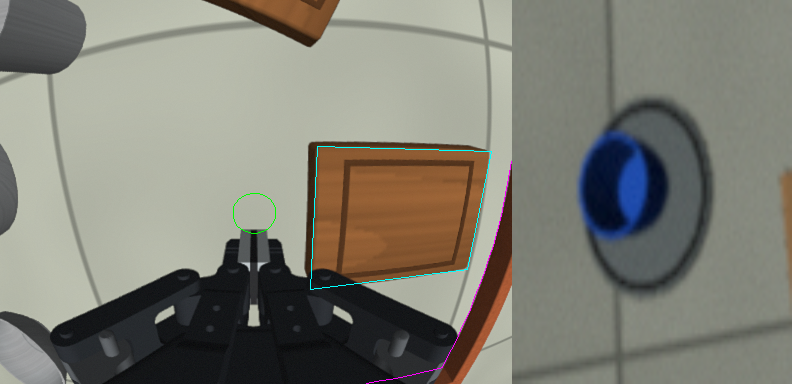

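Wrist view: the fingers (green circle at 254,213) are right of the board, whose right face is at column 310. Board and kerb overlays match. The cup on the trivet in the top crop (624,185) needs a numeric check that it is upright.

Run:
```python
from fit import *
for c in('top','scene'):
    t=cv2.imread('pics/top2.png') if c=='top' else read_camera('scene')[:,:,::-1].copy()
    b,g,r=[t[:,:,i].astype(int) for i in range(3)]
    m=(b-r>25)
    R=(90,150,225,290) if c=='top' else (370,450,250,330)
    m=roi(m,*R)
    print(c,fit('cup',[.4775,.368],{c:up(m)}),np.argwhere(m).min(0),np.argwhere(m).max(0))
    for n,X in(('axis',[[.478,.37,.008],[.478,.37,.08]]),('rim',circ(.478,.37,.03,.08))):
        p=w2px(c,np.array(X));print(n,p.min(0),p.max(0)) 
t0=cv2.imread('pics/top0.png');b,g,r=[t0[:,:,i].astype(int) for i in range(3)]
print('orig cup same thresholds',fit('cup',[.65,-.009],{'top':up(roi(b-r>25,225,262,155,195))}))
```

```text
top (array([0.4819, 0.3748]), np.float64(0.05875478113047172)) [244  92] [268 121]
axis [103.7657 256.7387] [114.0629 257.5336]
rim [ 91.9798 244.8344] [115.5814 268.7867]
scene (array([0.4726, 0.3673]), np.float64(0.0394040741866829)) [272 396] [313 426]
axis [406.9934 280.2651] [412.9213 304.7484]
rim [398.5505 271.1624] [427.5058 289.8408]
orig cup same thresholds (array([ 0.6504, -0.0086]), np.float64(0.22624182551829697))
```

{"fn": "move_arm", "kwargs": {"deltas": [[1,0,-0.003,-0.025,0,0,-0.008],[1,0,0,-0.02,0,0,0],[1,0,0,0,0,0,0]]}}

```text
time: 10.68
position: [0.5138, -0.1619, 0.0137]
eef_rot: [3.138, 0.003, 3.06]
contact_force: [0.6, -0.1, 0.2]
gripper_width: -0.0001
gripper_force: 0.0
```

The cup is upright (IoU ≥ 0.94 in both views). Next I push the board toward the side kerb.

{"fn": "move_arm", "kwargs": {"deltas": [[1,0.001,0.014,0,0,0,0],[1,0.001,0.012,0,0,0,0],[1,0.001,0.01,0,0,0,0],[1,0.001,0.01,0,0,0,0],[1,0.001,0.01,0,0,0,0]]}}

```text
time: 11.3
position: [0.519, -0.1064, 0.0137]
eef_rot: [3.139, 0.004, 3.059]
contact_force: [-0.6, -3.6, 3.6]
gripper_width: 0.0001
gripper_force: 1.9
```

{"fn": "move_arm", "kwargs": {"deltas": [[1,0.001,0.008,0,0,0,0],[1,0.001,0.007,0,0,0,0],[1,0,0.005,0,0,0,0],[1,0,0.003,0,0,0,0],[1,0,0,0,0,0,0]]}}

```text
time: 11.92
position: [0.5207, -0.083, 0.0132]
eef_rot: [3.138, 0.003, 3.06]
contact_force: [-0.2, -2.0, 0.7]
gripper_width: 0.0001
gripper_force: 0.6
```

{"fn": "move_arm", "kwargs": {"deltas": [[1,0,0.003,0,0,0,0],[1,0,0.003,0,0,0,0],[1,0,0.002,0,0,0,0],[1,0,0,0,0,0,0]]}}

```text
time: 12.42
position: [0.5205, -0.0757, 0.0132]
eef_rot: [3.139, 0.003, 3.059]
contact_force: [-0.9, -3.3, 0.7]
gripper_width: -0.0002
gripper_force: 2.0
```

{"fn": "move_arm", "kwargs": {"deltas": [[1,0,0.002,0,0,0,0],[1,0,0.001,0,0,0,0],[1,0,0,0,0,0,0]]}}

```text
time: 12.8
position: [0.52, -0.0753, 0.0132]
eef_rot: [3.141, 0.003, 3.057]
contact_force: [-1.7, -10.7, 2.1]
gripper_width: -0.0004
gripper_force: 5.5
```

The board is now against the side kerb (10.7 N, TCP kerb y −155 mm as predicted). Now I go behind its near long side.

{"fn": "move_arm", "kwargs": {"deltas": [[1,0,-0.012,0,0,0,0],[1,0,-0.003,0.035,0,0,0],[1,0,0,0.035,0,0,0],[0,-0.04,0.04,0,0,0,0],[0,-0.045,0.045,0,0,0,0]]}}

```text
time: 13.42
position: [0.4362, -0.002, 0.0837]
eef_rot: [3.137, 0.005, 3.059]
contact_force: [0.5, 1.2, 1.0]
gripper_width: 0.0358
gripper_force: 0.0
```

{"fn": "move_arm", "kwargs": {"deltas": [[0,0,0.02,0,0,0,0],[0,0,0,0,0,0,0]]}}

```text
time: 13.68
position: [0.4365, 0.0188, 0.0836]
eef_rot: [3.137, 0.004, 3.063]
contact_force: [1.2, 0.2, 0.1]
gripper_width: 0.0426
gripper_force: 0.0
```

Run:
```python
from fit import *
o=get_obs();print(o['position'],o['joint_positions'],o['gripper_width'],'rot',rotto(-.08,0.),'d',np.array([.434,.0147,.008])-o['position'])
for c in ('top','scene'):
    t=read_camera(c)[:,:,::-1].copy();cv2.imwrite(f'pics/{c}3.png',t)
w=read_camera('wrist')[:,:,::-1].copy();cv2.imwrite('pics/w3.png',w)
s=cv2.imread('pics/scene3.png');b,g,r=[s[:,:,i].astype(int) for i in range(3)]
m=roi((r-b>25)&(r-g<55),235,300,195,250);print(fit('board',[.53,.01,-.08],{'scene':up(m)}),m.sum())
```

```text
[0.4365 0.0188 0.0836] [-0.1903  0.1164  0.082   2.0576 -0.0157  0.9632  1.3926] 0.042604205705353435 rot [-0.0039  0.0044 -0.0018] d [-0.0025 -0.0041 -0.0756]
(array([ 0.5236, -0.0512,  0.0952]), np.float64(0.7412709355610527)) 400
```

{"fn": "move_arm", "kwargs": {"deltas": [[0,-0.002,-0.004,-0.035,0,0,0],[0,0,0,-0.03,0,0,0],[0,0,0,-0.01,0,0,0],[0,0,0,0,0,0,0]]}}

```text
time: 14.32
position: [0.4345, 0.0121, 0.0081]
eef_rot: [3.139, 0.002, 3.058]
contact_force: [0.4, -0.9, -0.0]
gripper_width: 0.0428
gripper_force: 0.0
```

{"fn": "move_arm", "kwargs": {"deltas": [[0,0.012,-0.001,0,0,0,0],[0,0.01,-0.001,0,0,0,0],[0,0.01,-0.001,0,-0.002,-0.03,0],[0,0.01,-0.001,0,-0.002,-0.03,0],[0,0.01,0,0,-0.002,-0.03,0]]}}

```text
time: 14.95
position: [0.4868, 0.0085, 0.0082]
eef_rot: [3.137, 0.096, 3.059]
contact_force: [-1.7, 0.2, -1.7]
gripper_width: 0.0424
gripper_force: 0.6
```

{"fn": "move_arm", "kwargs": {"deltas": [[0,0.012,-0.001,0,-0.003,-0.035,0],[0,0.012,-0.001,0,-0.003,-0.035,0],[0,0.012,-0.001,0,-0.003,-0.035,0],[0,0.012,-0.001,0,-0.003,-0.035,0],[0,0.012,-0.001,0,-0.003,-0.035,0]]}}

```text
time: 15.58
position: [0.5471, 0.0037, 0.0082]
eef_rot: [3.138, 0.271, 3.059]
contact_force: [-1.2, 0.2, -1.0]
gripper_width: 0.0426
gripper_force: 0.7
```

Run:
```python
from fit import *
o=get_obs();print(o['position'],o['joint_positions'],o['contact_force'],'rot',rotto(-.08,.3))
w=read_camera('wrist')[:,:,::-1].copy();cv2.imwrite('pics/w4.png',w)
K=[.746,.062,-.08];cs,s=np.cos(K[2]),np.sin(K[2]);d=o['position'][:2]-np.array(K[:2]);print('tcp kerb',cs*d[0]+s*d[1],-s*d[0]+cs*d[1])
```

```text
[0.5471 0.0037 0.0082] [-0.1919  0.2919  0.1107  2.0913  0.0219  0.4919  1.3809] [-1.1836  0.2149 -0.956 ] rot [-0.0061 -0.0281  0.0012]
tcp kerb -0.19365164159503556 -0.07402155649175768
```

{"fn": "move_arm", "kwargs": {"deltas": [[0,0.012,-0.001,0.001,-0.004,-0.05,0],[0,0.012,-0.001,0.001,-0.004,-0.05,0],[0,0.012,-0.001,0,-0.004,-0.05,0],[0,0.012,-0.001,0,-0.004,-0.05,0],[0,0.012,-0.001,0,-0.004,-0.05,0]]}}

```text
time: 16.25
position: [0.6068, -0.0013, 0.0104]
eef_rot: [3.137, 0.522, 3.059]
contact_force: [-0.4, -1.4, -1.8]
gripper_width: 0.0425
gripper_force: 0.7
```

{"fn": "move_arm", "kwargs": {"deltas": [[0,0.007,-0.001,0,0,-0.03,0],[0,0.004,0,0,0,-0.03,0],[0,0.003,0,0,0,0,0],[0,0,0,0,0,0,0]]}}

```text
time: 16.75
position: [0.6209, -0.0021, 0.0105]
eef_rot: [3.131, 0.58, 3.056]
contact_force: [-1.7, 0.6, -1.2]
gripper_width: 0.0425
gripper_force: 0.6
```

{"fn": "move_arm", "kwargs": {"deltas": [[0,0.003,0,0,0,0,0],[0,0.003,0,0,0,0,0],[0,0.001,0,0,0,0,0],[0,0,0,0,0,0,0]]}}

```text
time: 17.25
position: [0.6279, -0.0024, 0.0105]
eef_rot: [3.131, 0.58, 3.055]
contact_force: [-0.4, -0.5, 0.1]
gripper_width: 0.0426
gripper_force: 0.3
```

{"fn": "move_arm", "kwargs": {"deltas": [[0,0.002,0,0,0,0,0],[0,0.001,0,0,0,0,0],[0,0,0,0,0,0,0]]}}

```text
time: 17.62
position: [0.6307, -0.0023, 0.0104]
eef_rot: [3.131, 0.58, 3.056]
contact_force: [-1.7, -0.5, 0.8]
gripper_width: 0.0428
gripper_force: 1.0
```

{"fn": "move_arm", "kwargs": {"deltas": [[0,0.002,0,0,0,0,0],[0,0.001,0,0,0,0,0],[0,0,0,0,0,0,0]]}}

```text
time: 18.0
position: [0.6319, -0.0024, 0.0095]
eef_rot: [3.132, 0.577, 3.056]
contact_force: [-14.5, 1.6, 10.6]
gripper_width: 0.0427
gripper_force: 7.2
```

Run:
```python
from fit import *
o=get_obs();K=[.746,.062,-.08];cs,s=np.cos(K[2]),np.sin(K[2]);d=o['position'][:2]-np.array(K[:2]);print('tcp kerb',cs*d[0]+s*d[1],-s*d[0]+cs*d[1],o['contact_force'])
im=read_camera('wrist')[:,:,::-1].copy()
cv2.imwrite('pics/w5.png',cv2.resize(im,(768,576)))
```

```text
tcp kerb -0.10862869785589453 -0.07333750521027309 [-14.54     1.6415  10.6142]
```

View pics/w5.png

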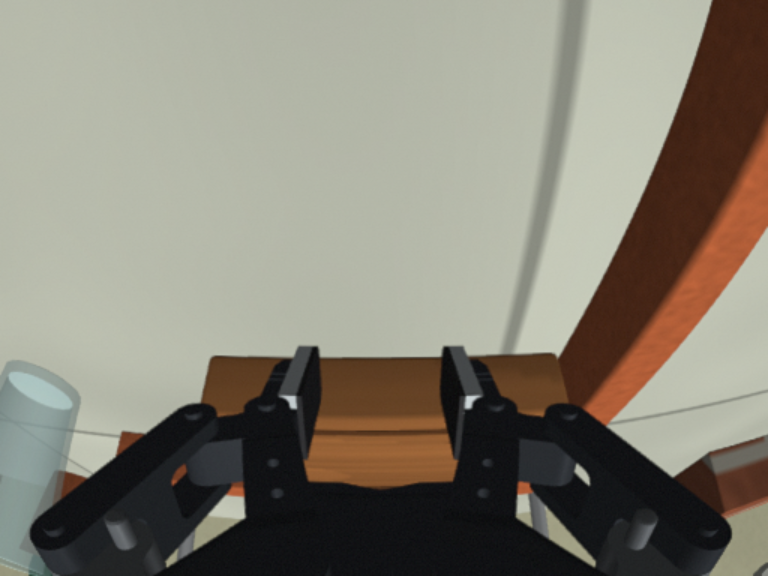

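The board's near face spans (210–557, 355) and it is pressed flush to the back kerb (14.5 N). The left end at column 557 seems to touch the side kerb, with at most 1–2 mm of gap. I'll press once from the right to make sure.

{"fn": "move_arm", "kwargs": {"deltas": [[0,-0.015,0.001,0.001,0,0,0],[1,-0.015,0.001,0.004,0,0,0],[1,-0.003,-0.037,0,0,0,0],[1,-0.003,-0.037,0,0,0,0],[1,-0.003,-0.037,0,0,0,0]]}}

```text
time: 18.68
position: [0.5969, -0.0908, 0.0144]
eef_rot: [3.131, 0.578, 3.058]
contact_force: [0.4, -0.6, -1.2]
gripper_width: 0.0001
gripper_force: 0.0
```

{"fn": "move_arm", "kwargs": {"deltas": [[1,0,0,0,0,0,0],[1,0.02,-0.002,0,0,0,0],[1,0.02,-0.002,0,0,0,0],[1,0.018,-0.001,0,0,0,0],[1,0,0,0,0,0,0]]}}

```text
time: 19.3
position: [0.6558, -0.0939, 0.0143]
eef_rot: [3.131, 0.578, 3.058]
contact_force: [-0.1, -1.2, 0.5]
gripper_width: -0.0
gripper_force: 0.0
```

Run:
```python
from fit import *
o=get_obs();K=[.746,.062,-.08];cs,s=np.cos(K[2]),np.sin(K[2]);d=o['position'][:2]-np.array(K[:2]);print('tcp kerb',cs*d[0]+s*d[1],-s*d[0]+cs*d[1],o['contact_force'],rotto(-.08,.6),o['joint_positions'])
```

```text
tcp kerb -0.07742740556376884 -0.16257433271783012 [-0.0508 -1.2208  0.5034] [-0.0104 -0.0208 -0.0025] [ 0.2134  0.3968 -0.1223  2.0604  0.1797  0.1107  1.4323]
```

{"fn": "move_arm", "kwargs": {"deltas": [[1,0,0.003,0,0,0,0],[1,0,0.003,0,0,0,0],[1,0,0.001,0,0,0,0],[1,0,0,0,0,0,0]]}}

```text
time: 19.8
position: [0.6541, -0.0885, 0.0139]
eef_rot: [3.131, 0.577, 3.056]
contact_force: [-0.0, -0.5, 0.0]
gripper_width: -0.0002
gripper_force: 0.0
```

{"fn": "move_arm", "kwargs": {"deltas": [[1,0,0.002,0,0,0,0],[1,0,0.001,0,0,0,0],[1,0,0,0,0,0,0]]}}

```text
time: 20.18
position: [0.654, -0.0864, 0.0138]
eef_rot: [3.132, 0.577, 3.055]
contact_force: [-1.9, -2.4, 1.5]
gripper_width: -0.0001
gripper_force: 1.5
```

{"fn": "move_arm", "kwargs": {"deltas": [[1,0,0.002,0,0,0,0],[1,0,0.001,0,0,0,0],[1,0,0,0,0,0,0]]}}

```text
time: 20.55
position: [0.654, -0.0853, 0.0139]
eef_rot: [3.133, 0.577, 3.053]
contact_force: [-1.0, -7.5, 0.7]
gripper_width: -0.0003
gripper_force: 4.1
```

{"fn": "move_arm", "kwargs": {"deltas": [[1,0,0.001,0,0,0,0],[1,0,0,0,0,0,0],[1,-0.001,-0.008,0,0,0,0],[1,-0.001,-0.008,0,0,0,0],[1,-0.03,0.0,0,0,0,0]]}}

```text
time: 21.18
position: [0.6238, -0.0973, 0.0147]
eef_rot: [3.131, 0.579, 3.056]
contact_force: [-0.0, 0.4, 0.7]
gripper_width: -0.0001
gripper_force: 0.0
```

{"fn": "move_arm", "kwargs": {"deltas": [[1,-0.04,0.003,0.005,0,0,0],[1,-0.03,0.02,0.025,0,0.1,0],[1,-0.02,0.03,0.03,0,0.1,0],[1,0,0.03,0.03,0,0.1,0],[1,0,0,0,0,0,0]]}}

```text
time: 21.8
position: [0.5357, -0.0107, 0.1079]
eef_rot: [-3.127, 0.284, 3.072]
contact_force: [0.9, 0.2, 0.2]
gripper_width: -0.0001
gripper_force: 0.0
```

Run:
```python
from fit import *
o=get_obs();print(o['position'],o['eef_rot'],o['contact_force'],o['time'])
w=read_camera('wrist')[:,:,::-1].copy();cv2.imwrite('pics/w6.png',w)
s=read_camera('scene')[:,:,::-1].copy();cv2.imwrite('pics/s6.png',s)
t=read_camera('top')[:,:,::-1].copy();cv2.imwrite('pics/t6.png',t)
for c,im,R in(('top',t,(90,150,225,290)),('scene',s,(370,450,250,330))):
    m=roi(im[:,:,0].astype(int)-im[:,:,2]>25,*R);print(fit('cup',[.4775,.368],{c:up(m)}))
K=[.746,.062,-.08];cs,sn=np.cos(K[2]),np.sin(K[2]);q=wrist_px(np.array([[K[0]+cs*x-sn*y,K[1]+sn*x+cs*y,.028] for x,y in((0,0),(-.1,0),(0,-.14),(-.1,-.14))]));print(q)
x0,y0=np.maximum(q.min(0)-30,0).astype(int);x1,y1=(q.max(0)+30).astype(int)
a=w[y0:min(y1,384),x0:min(x1,512)];print(x0,y0,a.shape)
A=cv2.resize(a,None,fx=(f:=min(480/a.shape[1],590/a.shape[0])),fy=f,interpolation=cv2.INTER_CUBIC)
B=cv2.resize(s[190:310,170:340],(310,219),interpolation=cv2.INTER_CUBIC)
C=np.zeros((590,800,3),np.uint8);C[:A.shape[0],:A.shape[1]]=A;C[:219,485:795]=B;C[230:230+232,485:795]=cv2.resize(t,(310,232));cv2.imwrite('pics/fin.png',C)
```

```text
[ 0.5357 -0.0107  0.1079] [-3.1269  0.2841  3.0724] [0.9055 0.2001 0.2234] 21.8
(array([0.4819, 0.3751]), np.float64(0.050487908358082256))
(array([0.4725, 0.3673]), np.float64(0.03623629719853838))
[[331.0464 324.9631]
 [349.529  271.2583]
 [216.1865 325.6035]
 [207.2213 271.5556]]
177 241 (114, 202, 3)
```

View pics/fin.png

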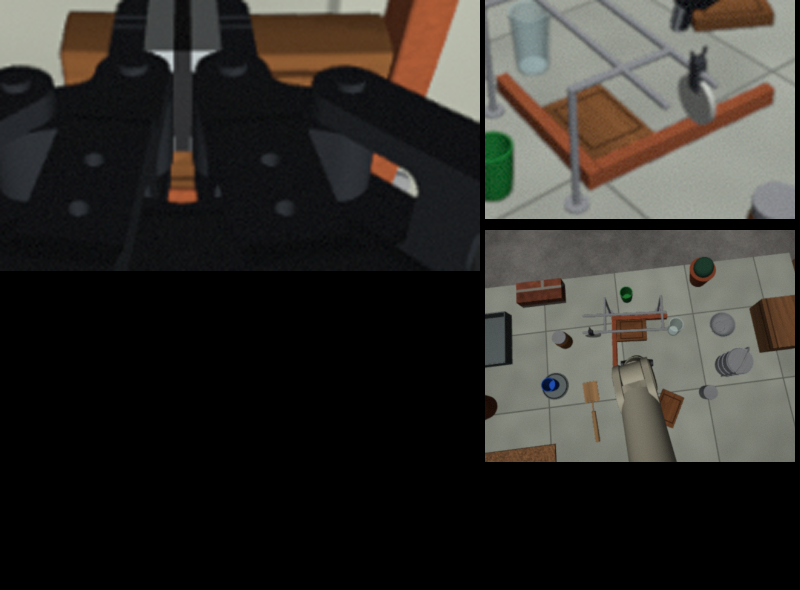

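The final view shows the board tucked into the corner, flush with both kerbs (scene inset, 600,120). The cup is upright on the trivet (top inset, 551,385), the other objects are where they were, and the gripper is clear.

```bash
python3 -c "
from workcell import *
print(close_job())"
```

```text
the job is handed in; nothing more can be done
None
```

The job is handed in: the cup stands upright on the trivet, the board was slid into the corner and pressed against both kerbs, and the gripper is clear of everything.

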